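Empty the bead lathe's catch tin into the sorting tray and seat it again

ROBOT

A 6-joint arm with a two-finger parallel gripper is mounted at the origin on the work surface. World frame = base frame: x ahead of the robot, y to its left, z up, the work surface at z = 0. Lengths are in mm, angles in rad, forces in N, time in s.
With the tool pointing down it reaches from about 325 to 925 mm from the base axis. Payload 3.1 kg.
Tool frame: the origin (TCP) lies at the very end of the fingers, on their centre line; the grasp point (between the pads) lies bot.grip_depth behind it (bot.grip_depth is the distance from the TCP to the grasp point, in mm); z points along the fingers, y is the line along which they close (so a half turn about z gives the same grasp; the last joint's range is limited). The gripper opens to 85 mm and grips with 20 to 120 N. Pads are 22 mm wide; open, the fingers measure 114 mm over their backs; the gripper's body (76 mm by 85 mm) begins 54 mm behind the grasp point. The pads swing forward as they close: fully open they stand 13 mm farther back than shut.
Start: joints at [1.215, 0.217, 1.613, -0, 1.311, -0.112], TCP at [150.85, 606.534, 231.3] pointing down, gripper open.
Joint ranges: [-2.75, 2.75], [-0.78, 2.1], [0.31, 2.55], [-1.13, 4.27], [0.13, 2.63], [-2.58, 2.58]. Speed limits (rad/s): [2.79, 2.79, 3.14, 3.14, 3.14, 3.14].

INTERFACE

Orientations are given as a unit quaternion [w, x, y, z].
In Python, from rig import bot, cams gives the robot as it stands.
- The arm moves only by the tool step_arm, never from a script. Its argument "rows" is a list of rows, each a list of 2 entries, a list of its own where there are three numbers: the shift along the tool's x, y, z in m, then the turn, a rotation vector about the tool's x, y, z in degrees. In form: [[[x, y, z], [rx, ry, rz]], ...]. A call has 1 to 10 rows; each row is the pose to reach, as a shift and turn from the pose commanded when the call began, along the tool's axes at that moment; what a row does not reach only later rows make up. A row lasts 1/12 s, in which the tool goes at most 41.7 mm and 7.16 degrees, less where a joint would pass 70% of its speed; a pose out of reach is approached as far as the arm can. A call with a gripper value outside its range is refused whole. "claw" is the finger opening in m, from 0 to 0.0854, set as the call begins (left out, the last holds). The fingers move at their own pace and stop on an object; "squeeze" is the grip in N (left out, the last holds). Time passes only in rows, so rows that repeat a pose let the fingers close. It gives the time, the measured TCP pose, the force, the opening and the grip force at its end, in the units of the state.
- bot.get_state(): the state, without advancing time (a new reading comes with each control period).
- cams.snapshot(name): name is "side" or "top" or "wrist"; returns the picture (400x640x3 uint8, red, green, blue); there is no depth.
- cams.camera_info(name): a dict with "fx", "fy", "cx", "cy" (pixels), "R" (3x3) and "t" (3): a world point X has camera coordinates R X + t; the wrist camera has in their place "mount" (4x4, takes a point from camera to tool coordinates, whose origin is the TCP and whose axes are the flange's). Camera axes: x right, y down, z forward; pixel columns grow to the right and rows downward; lengths in mm; the calibration is good to about 2 mm. A picture is of the moment at which its call begins: read the wrist's pose just before it. camera_info takes no time and is no camera call.
- bot.close_job(): hands the job in; it is judged then, once.
The state is a dict: "t": time; "joint_pos": joint angles; "qd": joint speeds; "tau": joint torques, N m; "eef_pos": TCP position; "orientation": TCP orientation; "force": force on the tool from outside, world axes, zero at the start; "ft_torque": the same for the moment, N m; "width": finger opening in mm; "grasp_force": force on a finger pad.
Only numpy, scipy, OpenCV 4.12 (cv2) and the standard library are available. Lean on these libraries where they do the work, as an engineer would, in place of code of your own. Each camera call takes 0.05 s, during which the arm holds its last target. There are 200 camera calls.

TASK

The steel catch tin under the work on the wood lathe has caught five parted-off beads: take it out, tip all five beads into the wooden sorting tray, and then set the tin back upright, flat and square in its pocket on the lathe bed. Set it down rather than dropping it in, do not knock the lathe, and leave the other things on the bench where they are.

Things in the scene. Friction and masses are not known exactly. Their poses are not given: they have to be found in the camera images.
- tin: Loose open catch tin, 3 mm bright steel, loaf-shaped, 160 g, 70 mm tall. Origin: centre of its underside; z up out of the mouth. Its sides (facing +y, -y) are upright, flat, 54 mm apart outside: grip across these. Its ends (+x, -x) lean out 12 degrees: 50 mm long (x) at the bottom, 80 mm at the rim. Both ends alike. It starts seated in the pocket, x pointing away from the robot, five beads inside.
- bead1: Round wooden bead, 22 mm in diameter, 10 g, loose in the tin; origin at its centre. It rolls only where the wall under it slopes down by more than about 12 degrees (the tin tipped about 95 to 100 degrees towards one of its leaning ends is enough).
- bead2: Another bead just like bead1; origin at its centre.
- bead3: Another bead just like bead1; origin at its centre.
- bead4: Another bead just like bead1; origin at its centre.
- bead5: Another bead just like bead1; origin at its centre.
- tray: Fixed wooden sorting tray, open on top, 140 mm (x) by 200 mm (y) outside, walls 8 mm thick and 32 mm tall, floor 8 mm thick. Origin: centre of its underside, on the bench. It stands in front of the lathe, on the robot's left or right (the amber jar stands on the other side).
- seat: Fixed plywood carrier across the lathe bed with the tin's pocket, 54 mm (x) by 58 mm (y) at its floor, edged by battens 10 mm tall and 12 mm wide; the battens at the x ends lean out 12 degrees like the tin. Origin: centre of the pocket floor, 103 mm above the bench, x away from the robot. Seated, the tin's origin coincides with it and the x axes agree (either way round).
- lathe: Fixed green bench wood lathe, 0.72 m long. Origin: on the bench under the middle of the spindle line; y along the spindle to the headstock (robot's left), x away from the robot. Bed 130 mm wide, top 95 mm up. Chuck 90 mm in diameter with its jaws' face at y = +0.14, headstock from y = +0.20. Tailstock below y = -0.22. Banjo and tool rest between y = -0.26 and -0.12, mostly behind the spindle line.
- wax_jar: Bystander: amber screw-top jar, 64 mm wide, 60 mm tall; origin under its centre.
- gouge: Bystander: turning gouge with wooden handle lying on the bench, 270 mm long, 29 mm tall; origin on the bench near its middle, x along it.
- caliper: Bystander: caliper lying flat, 150 mm by 70 mm, 12 mm tall; origin at its middle.
- glue: Bystander: white glue bottle, 56 mm wide, 160 mm tall, standing; origin under its centre.
- sanding_block: Bystander: cork sanding block, 100 by 55 by 26 mm; origin under its centre.
- stock: Bystander: squared stick of wood, 150 by 30 by 30 mm, lying; origin under its centre.
- bowl: Bystander: small empty dark wooden bowl, 100 mm wide, 40 mm tall; origin under its centre.
- tin_rim (a point): The centre of the tin's mouth, 70 mm above its origin. Grip the tin's sides within about 20 mm below the rim and a little nearer its near end (x about -8 mm): lower down, a leaning gripper's body meets the rim.
- lathe_work (a point): Point on the spindle line above the lathe's origin, 238 mm up. The wooden work is a fixed rod 30 mm thick along this line from y = -0.22 to the chuck. Its line passes 22 mm farther in x than the seat's centre, 65 mm above the tin's rim, so the tool cannot come straight down on the tin: lean it 30 to 40 degrees, fingers pointing away from the robot.

How it is judged:
By the outcome, as a careful person would: the job done as asked, in the order asked, and still so for the second after the job is handed in, with the robot touching nothing.
It also fails if it takes over 61 s, if anything falls off the work surface, if the arm or the gripper's body presses on something with over 40 N, if the wrist force passes 120 N, or if a joint passes its speed limit or range.

## Working session

There is one attempt and no reset: what is moved stays moved. The work goes in short steps, Python scripts to look and compute and a tool call to move; the robot and the scene stay as the last step left them, time stands still between calls to the robot, and variables do not carry over. Pictures are saved under pics/ and viewed, at most 10 in all, crops included, and the job is handed in when it is done.

Besides the shell and the picture viewer there is one more tool, called after "Call:" as name([rows], argument=value, ...), one row to a line, values as JSON. step_arm: Moves the arm, as the interface text tells. Its arguments: {"type":"object","properties":{"rows":{"type":"array"},"claw":{"type":"number"},"squeeze":{"type":"number"}},"required":["rows"]}

```bash
ls; mkdir -p pics
python3 - <<'E'
from rig import bot,cams
import cv2,numpy as np
for n in("side","top","wrist"):
    im=cams.snapshot(n); cv2.imwrite(f"pics/{n}0.png",im[:,:,::-1]); print(n,{k:np.round(v,3).tolist() for k,v in cams.camera_info(n).items()})
print(bot.get_state(),bot.grip_depth)
E
```

```text
pics
side {'fx': 414.391, 'fy': 414.391, 'cx': 317.707, 'cy': 206.801, 'R': [[-0.949, -0.316, 0.016], [-0.253, 0.726, -0.64], [0.191, -0.611, -0.769]], 't': [445.771, 200.494, 1227.908]}
top {'fx': 463.97, 'fy': 463.97, 'cx': 317.523, 'cy': 199.772, 'R': [[-0.011, -1.0, 0.013], [-0.988, 0.009, -0.152], [0.152, -0.014, -0.988]], 't': [12.328, 462.549, 1367.858]}
wrist {'fx': 319.123, 'fy': 319.123, 'cx': 325.314, 'cy': 196.562, 'mount': [[-0.0, -0.96, -0.28, 70.084], [1.0, -0.0, 0.0, -0.043], [-0.0, -0.28, 0.96, -142.701], [0.0, 0.0, 0.0, 1.0]]}
{'t': 0.15, 'joint_pos': array([ 1.21478114e+00,  2.17575819e-01,  1.61458302e+00, -1.53726986e-05,
        1.31126143e+00, -1.12218780e-01]), 'qd': array([ 0.0005415 , -0.00172145, -0.00489281, -0.0005385 , -0.00059303,
       -0.00141067]), 'tau': array([-6.61561135e-04, -3.97451448e+01, -3.04415309e+01, -2.31902732e-04,
        5.87913150e-03,  4.80669499e-06]), 'eef_pos': array([150.64581289, 605.93763823, 230.26223184]), 'orientation': array([-2.04764888e-04,  1.21594530e-01,  9.92579435e-01, -8.90603674e-04]), 'force': array([-0.43895762, -0.70722319, -0.12683343]), 'ft_torque': array([-0.00920705,  0.01023303,  0.0074233 ]), 'grasp_force': 0.0, 'width': 85.57930596208338} 18.700000000000003
```

View pics/top0.png

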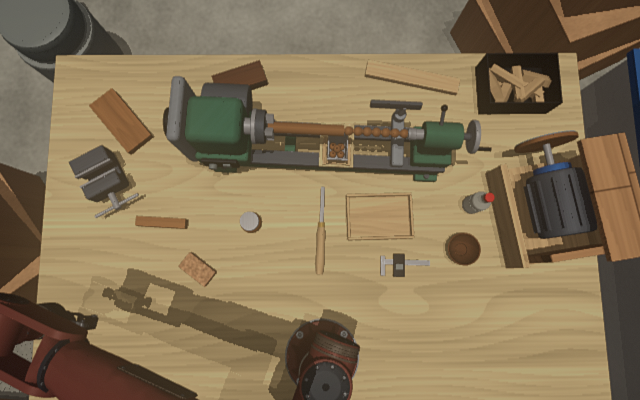

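View pics/side0.png

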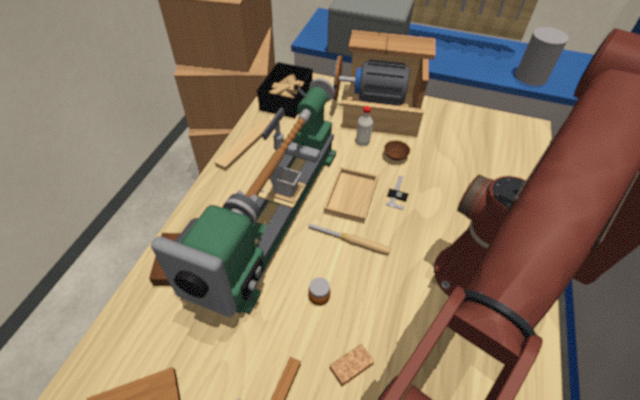

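Top view: the tin with brown beads is at about (337,150) and the tray rim corners at (346,195), (410,195), (413,239) and (347,240). That puts the tray on the robot's right and the jar at (250,222) on its left. In the side view the tin is at about (287,180).

```bash
cat > h.py <<'E'
import numpy as np,cv2
from rig import bot,cams
from scipy.spatial.transform import Rotation as Ro
def tool(s):
    q=s["orientation"]; return Ro.from_quat([q[1],q[2],q[3],q[0]]).as_matrix(),np.array(s["eef_pos"])
def ray(n,px,pose=None):
    c=cams.camera_info(n); px=np.atleast_2d(px).astype(float)
    d=np.c_[(px[:,0]-c["cx"])/c["fx"],(px[:,1]-c["cy"])/c["fy"],np.ones(len(px))]
    if n=="wrist":
        R,p=pose; M=np.array(c["mount"]); return R@M[:3,3]+p,(R@M[:3,:3]@d.T).T
    R=np.array(c["R"]); return -R.T@c["t"],d@R
def plane(n,px,z,pose=None):
    o,d=ray(n,px,pose); return o+d*((z-o[2])/d[:,2])[:,None]
def tri(rays):
    A=0;b=0
    for o,d in rays:
        d=d/np.linalg.norm(d); P=np.eye(3)-np.outer(d,d); A=A+P; b=b+P@o
    x=np.linalg.solve(A,b); return x,[np.linalg.norm((np.eye(3)-np.outer(d,d)/(d@d))@(x-o)) for o,d in rays]
E
python3 - <<'E'
from h import *
print(dir(bot))
print(plane("top",[(346,195),(410,195),(413,239),(347,240)],32).round())
print(plane("top",[(337,150)],130).round(),plane("side",[(287,180)],160).round())
print(plane("top",[(250,163),(440,172)],95).round())
print("jar,gouge", plane("top",[(250,222),(321,190),(321,270),(404,265),(462,248)],30).round())
for n,c in(("top",(290,120,400,250)),("side",(240,140,400,230))):
    im=cv2.imread(f"pics/{n}0.png")[c[1]:c[3],c[0]:c[2]]; cv2.imwrite(f"pics/{n}_c.png",cv2.resize(im,None,fx=4.5,fy=4.5,interpolation=cv2.INTER_CUBIC)); print(im.shape)
E
```

```text
['PlanningError', '__class__', '__delattr__', '__dict__', '__dir__', '__doc__', '__eq__', '__format__', '__ge__', '__getattribute__', '__getstate__', '__gt__', '__hash__', '__init__', '__init_subclass__', '__le__', '__lt__', '__module__', '__ne__', '__new__', '__reduce__', '__reduce_ex__', '__repr__', '__setattr__', '__sizeof__', '__str__', '__subclasshook__', '__weakref__', 'close_job', 'get_state', 'grip_depth']
[[ 477.  -79.   32.]
 [ 475. -274.   32.]
 [ 341. -278.   32.]
 [ 340.  -79.   32.]]
[[592. -49. 130.]] [[584. -42. 160.]]
[[ 564.  205.   95.]
 [ 533. -351.   95.]]
jar,gouge [[ 398.  211.   30.]
 [ 493.   -3.   30.]
 [ 253.   -0.   30.]
 [ 265. -248.   30.]
 [ 313. -424.   30.]]
(130, 110, 3)
(90, 160, 3)
```

```bash
cat >> h.py <<'E'
def pose(lean,yaw=0,flip=0):
    "tool orientation: lean deg from down (fingers away along yaw), flip: half turn about tool z"
    l=np.radians(lean); z=np.array([np.sin(l),0,-np.cos(l)]); x=np.array([-np.cos(l),0,-np.sin(l)])
    R=np.c_[x,np.cross(z,x),z]
    if flip: R=R@np.diag([-1,-1,1])
    return Ro.from_euler("z",yaw,degrees=True).as_matrix()@R
def delta(p,R):
    s=bot.get_state(); R0,p0=tool(s)
    print("t",round(s["t"],2),"q",s["joint_pos"].round(3).tolist(),"p",p0.round(1).tolist(),"w",round(s["width"],1))
    print("shift m",(R0.T@(np.array(p)-p0)/1000).round(4).tolist(),"turn",np.degrees(Ro.from_matrix(R0.T@R).as_rotvec()).round(2).tolist())
E
python3 -c "
from h import *
delta([506,-47,296],pose(35,-3.2))"
```

```text
t 0.15 q [1.215, 0.218, 1.615, -0.0, 1.311, -0.112] p [150.6, 605.9, 230.3] w 85.6
shift m [-0.5024, -0.548, -0.0648] turn [-3.39, -34.92, -10.4]
```

Call:
step_arm([
  [[-0.5024,-0.548,-0.0648],[-3.39,-34.92,-10.4]],
  [[-0.5024,-0.548,-0.0648],[-3.39,-34.92,-10.4]],
  [[-0.5024,-0.548,-0.0648],[-3.39,-34.92,-10.4]],
  [[-0.5024,-0.548,-0.0648],[-3.39,-34.92,-10.4]],
  [[-0.5024,-0.548,-0.0648],[-3.39,-34.92,-10.4]],
  [[-0.5024,-0.548,-0.0648],[-3.39,-34.92,-10.4]],
  [[-0.5024,-0.548,-0.0648],[-3.39,-34.92,-10.4]],
  [[-0.5024,-0.548,-0.0648],[-3.39,-34.92,-10.4]],
  [[-0.5024,-0.548,-0.0648],[-3.39,-34.92,-10.4]],
  [[-0.5024,-0.548,-0.0648],[-3.39,-34.92,-10.4]],
])

```text
t: 0.98
eef_pos: [349.0, 240.6, 267.3]
orientation: [0.301, 0.026, 0.953, -0.007]
force: [-0.1, -0.3, 0.5]
width: 85.4
grasp_force: 0.0
```

```bash
python3 -c "
from h import *
delta([506,-47,296],pose(35,-3.2))"
```

```text
t 0.98 q [0.729, -0.558, 2.315, -0.506, 0.985, -0.59] p [349.0, 240.6, 267.3] w 85.4
shift m [-0.1576, -0.2787, 0.075] turn [0.15, 0.07, 0.06]
```

Call:
step_arm([
  [[-0.1576,-0.2787,0.075],[0.15,0.07,0.06]],
  [[-0.1576,-0.2787,0.075],[0.15,0.07,0.06]],
  [[-0.1576,-0.2787,0.075],[0.15,0.07,0.06]],
  [[-0.1576,-0.2787,0.075],[0.15,0.07,0.06]],
  [[-0.1576,-0.2787,0.075],[0.15,0.07,0.06]],
  [[-0.1576,-0.2787,0.075],[0.15,0.07,0.06]],
  [[-0.1576,-0.2787,0.075],[0.15,0.07,0.06]],
  [[-0.1576,-0.2787,0.075],[0.15,0.07,0.06]],
  [[-0.1576,-0.2787,0.075],[0.15,0.07,0.06]],
  [[-0.1576,-0.2787,0.075],[0.15,0.07,0.06]],
])

```text
t: 1.82
eef_pos: [505.6, -48.8, 295.7]
orientation: [0.3, 0.031, 0.954, -0.009]
force: [-0.0, -0.8, 0.5]
width: 85.7
grasp_force: 0.0
```

```bash
python3 -c "
from h import *
delta([506,-47,296],pose(35,-3.2))
np.savez('w1.npz',R=tool(bot.get_state())[0],p=tool(bot.get_state())[1])
im=cams.snapshot('wrist');cv2.imwrite('pics/w1.png',im[:,:,::-1])"
```

```text
t 1.82 q [-0.325, -0.491, 2.222, 0.203, 0.828, -1.924] p [505.6, -48.8, 295.7] w 85.7
shift m [-0.0004, 0.0018, -0.0001] turn [-0.23, -0.13, -0.41]
```

View pics/w1.png

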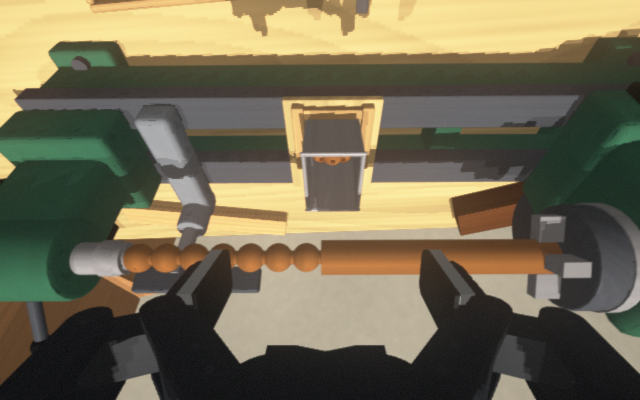

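The wrist view is upside down. The tin's near rim runs along row 154 from (303,154) to (366,154), its far rim along row 212 from (305,212) to (360,212), the beads are at (335,160), and the plywood carrier spans (283–382, 97–188). I'll take a second view, shifted sideways.

Call:
step_arm([
  [[0.03,0.06,0.03],[0,0,0]],
  [[0.03,0.06,0.03],[0,0,0]],
  [[0.03,0.06,0.03],[0,0,0]],
  [[0.03,0.06,0.03],[0,0,0]],
  [[0.03,0.06,0.03],[0,0,0]],
])

```text
t: 2.28
eef_pos: [501.4, 15.9, 254.7]
orientation: [0.301, 0.026, 0.953, -0.008]
force: [0.3, -0.3, 0.5]
width: 85.4
grasp_force: 0.0
```

```bash
python3 -c "
from h import *
delta([506,-47,296],pose(35,-3.2))
np.savez('w2.npz',R=tool(bot.get_state())[0],p=tool(bot.get_state())[1])
im=cams.snapshot('wrist');cv2.imwrite('pics/w2.png',im[:,:,::-1])
a=cv2.imread('pics/w1.png')[90:220,270:400]
d=np.load('w2.npz');M=np.array(cams.camera_info('wrist')['mount']);o=d['R']@M[:3,3]+d['p']
v=M[:3,:3].T@d['R'].T@(np.array([592,-47,160])-o);c=cams.camera_info('wrist')
u=v[0]/v[2]*c['fx']+c['cx'],v[1]/v[2]*c['fy']+c['cy'];x,y=int(u[0])-65,int(u[1])-75;print(x,y)
b=im[y:y+130,x:x+130,::-1]
cv2.imwrite('pics/w12.png',cv2.resize(np.hstack([a,b]),None,fx=3,fy=3,interpolation=cv2.INTER_NEAREST))"
```

```text
t 2.28 q [-0.137, -0.469, 2.287, 0.072, 0.716, -1.693] p [501.4, 15.9, 254.7] w 85.4
shift m [-0.0303, -0.0626, -0.0292] turn [0.04, 0.02, 0.06]
196 135
```

View pics/w12.png

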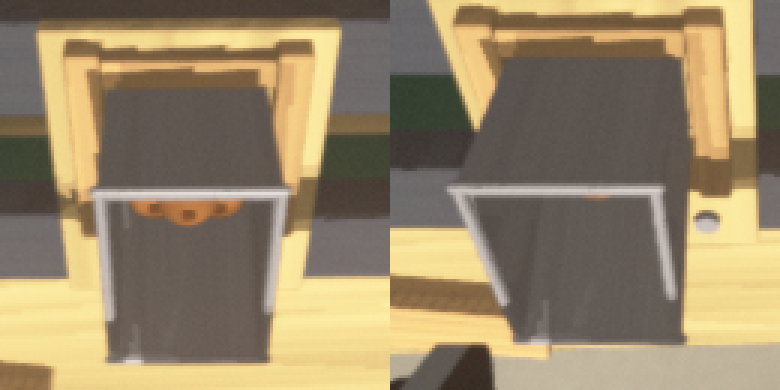

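Three-times crops of views 1 and 2. In view 1 the near rim corners are at about (300.7,152.7) and (367,152.3), the far ones at (305.3,210.7) and (360,210.3). In view 2 the near corners are at about (215.3,197.7) and (287.3,197.3), the far ones at (236.7,249) and (294.5,249.3).

Run:
```python
from h import *
P=[(lambda d:(d['R'],d['p']))(np.load(f'w{i}.npz')) for i in(1,2)]
A=[(300.7,152.7),(367,152.3),(305.3,210.7),(360,210.3)];B=[(215.3,197.7),(287.3,197.3),(236.7,249),(294.5,249.3)]
X=[]
for a,b in zip(A,B):
    r=[]
    for px,p in zip((a,b),P):
        o,d=ray("wrist",px,p); r.append((o,d[0]))
    x,e=tri(r); X.append(x); print(x.round(1),np.round(e,1))
X=np.array(X); print("mean",X.mean(0).round(1)); print("edges",(X[0]-X[1]).round(1),(X[2]-X[3]).round(1),(X[2]-X[0]).round(1),(X[3]-X[1]).round(1))
print("plane173",plane("wrist",A,173,P[0]).mean(0).round(1),plane("wrist",B,173,P[1]).mean(0).round(1))
for i,(px,p) in enumerate(((A,P[0]),(B,P[1]))):
  Y=plane("wrist",px,173,p); print(Y.round(1).tolist(), np.degrees(np.arctan2(*(Y[2]+Y[3]-Y[0]-Y[1])[[1,0]])).round(1),np.degrees(np.arctan2(-(Y[1]-Y[0])[0],(Y[1]-Y[0])[1])).round(1))
# lathe yaw from rod edges and bed edge in top image
im=cv2.imread('pics/top0.png'); hsv=cv2.cvtColor(im,cv2.COLOR_BGR2HSV)
m=((hsv[...,0]<14)&(hsv[...,1]>130)).astype(np.uint8); m[:,:270]=0;m[:,348:]=0;m[:120]=0;m[:140] *=1;m[140:]=0
v,u=np.nonzero(m); g=plane("top",np.c_[u,v],238); k=np.polyfit(g[:,1],g[:,0],1); print("rod x at y=-47",np.polyval(k,-47),"slope deg",np.degrees(np.arctan(k[0])),len(u))
```

```text
[549.4 -72.  177.5] [0.5 0.5]
[553.6 -16.9 176.4] [0.4 0.4]
[631.3 -77.7 176.6] [0. 0.]
[632.7 -21.4 177.8] [0.1 0.1]
mean [591.7 -47.  177.1]
edges [ -4.1 -55.1   1.2] [ -1.4 -56.3  -1.2] [81.8 -5.7 -1. ] [79.1 -4.5  1.4]
plane173 [596.1 -47.3 173. ] [598.2 -48.8 173. ]
[[553.1, -72.9, 173.0], [556.3, -16.7, 173.0], [636.0, -78.4, 173.0], [639.1, -21.0, 173.0]] -3.4 -3.3
[[555.7, -74.8, 173.0], [558.4, -17.7, 173.0], [637.5, -80.1, 173.0], [641.3, -22.8, 173.0]] -3.6 -2.6
rod x at y=-47 626.6058780068585 slope deg 4.277854965496527 5
```

```bash
cat >> h.py <<'E'
YAW=-3.4; Rz=Ro.from_euler("z",YAW,degrees=True).as_matrix()
RIM=np.array([594,-47,174.5]); RG=pose(38,YAW); G=RIM+Rz@[-8,0,-11]; TG=G+22.7*RG[:,2]
E
python3 -c "
from h import *
print(TG.round(1))
delta(TG-90*RG[:,2],RG); delta(TG,RG)"
```

```text
[600.  -47.4 145.6]
t 2.33 q [-0.139, -0.469, 2.286, 0.072, 0.716, -1.693] p [501.9, 15.1, 255.5] w 85.3
shift m [-0.0152, -0.0567, 0.0583] turn [0.1, -2.91, 0.15]
t 2.33 q [-0.139, -0.469, 2.286, 0.072, 0.716, -1.693] p [501.9, 15.1, 255.5] w 85.3
shift m [-0.0198, -0.0569, 0.1482] turn [0.1, -2.91, 0.15]
```

Call:
step_arm([
  [[-0.015,-0.035,0.0],[0.1,-2.9,0.15]],
  [[-0.015,-0.0567,0.02],[0.1,-2.9,0.15]],
  [[-0.015,-0.0567,0.04],[0.1,-2.9,0.15]],
  [[-0.015,-0.0567,0.058],[0.1,-2.9,0.15]],
  [[-0.015,-0.0567,0.058],[0.1,-2.9,0.15]],
  [[-0.015,-0.0567,0.058],[0.1,-2.9,0.15]],
  [[-0.015,-0.0567,0.058],[0.1,-2.9,0.15]],
])

```text
t: 2.92
eef_pos: [544.3, -45.4, 216.9]
orientation: [0.325, 0.029, 0.945, -0.01]
force: [0.7, -0.1, 0.7]
width: 85.4
grasp_force: 0.0
```

```bash
python3 -c "
from h import *
delta(TG,RG)
R,p=tool(bot.get_state());np.savez('w3.npz',R=R,p=p)
im=cams.snapshot('wrist')
cv2.imwrite('pics/w3.png',im[:,:,::-1])"
```

```text
t 2.92 q [-0.291, -0.313, 2.276, 0.273, 0.545, -1.987] p [544.3, -45.4, 216.9] w 85.4
shift m [-0.0001, 0.0015, 0.0904] turn [-0.09, -0.03, -0.1]
```

View pics/w3.png

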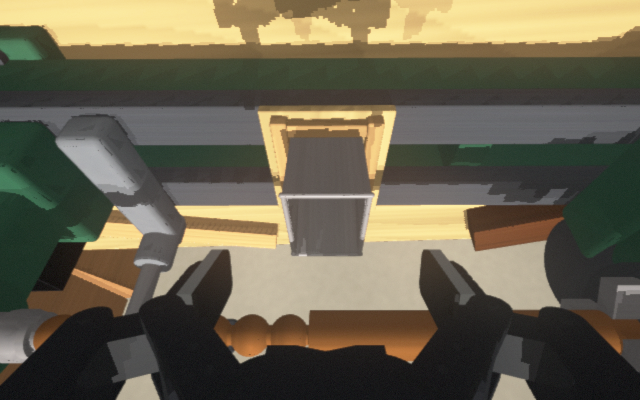

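The near rim corners are at (281,195) and (373,195), the far ones at (290,255) and (363,255). The tin is centred between the open fingers. Next I'll refine the rim estimate with all three views.

Run:
```python
from h import *
P=[(lambda d:(d['R'],d['p']))(np.load(f'w{i}.npz')) for i in(1,2,3)]
A=[(300.7,152.7),(367,152.3),(305.3,210.7),(360,210.3)];B=[(215.3,197.7),(287.3,197.3),(236.7,249),(294.5,249.3)];C=[(281,194.5),(373.5,194),(290,255.3),(363,255.3)]
X=[]
for t in zip(A,B,C):
    r=[(lambda q:(q[0],q[1][0]))(ray("wrist",px,p)) for px,p in zip(t,P)]
    x,e=tri(r); X.append(x); print(x.round(1),np.round(e,1))
print(np.mean(X,0).round(1)); delta(TG,RG)
```

```text
[550.  -72.1 176.7] [0.4 0.8 0.6]
[555.4 -17.3 174.4] [0.6 0.7 0.6]
[632.9 -78.5 175.4] [0.6 0.3 0.8]
[634.  -21.5 176.7] [0.1 0.3 0.3]
[593.1 -47.4 175.8]
t 2.97 q [-0.29, -0.313, 2.276, 0.273, 0.545, -1.987] p [544.4, -45.3, 217.3] w 85.3
shift m [0.0004, 0.0013, 0.0907] turn [-0.09, 0.02, -0.09]
```

Call:
step_arm([
  [[0,-0.001,0.03],[0,0,0]],
  [[0,-0.001,0.055],[0,0,0]],
  [[0,-0.001,0.075],[0,0,0]],
  [[0,-0.001,0.09],[0,0,0]],
  [[0,-0.001,0.09],[0,0,0]],
  [[0,-0.001,0.09],[0,0,0]],
  [[0,-0.001,0.09],[0,0,0]],
], claw=0.0854)

```text
t: 3.55
eef_pos: [599.3, -49.3, 146.0]
orientation: [0.325, 0.029, 0.945, -0.01]
force: [-0.4, 0.2, 0.4]
width: 85.3
grasp_force: 0.0
```

```bash
python3 -c "
from h import *
delta(TG,RG);print(bot.get_state()['force'])"
```

```text
t 3.55 q [-0.261, -0.045, 2.208, 0.369, 0.346, -2.079] p [599.3, -49.3, 146.0] w 85.3
shift m [-0.0002, 0.002, 0.0007] turn [-0.06, -0.01, -0.07]
[-0.39235461  0.20734773  0.36590177]
```

Call:
step_arm([
  [[0,0,0],[0,0,0]],
  [[0,0,0],[0,0,0]],
  [[0,0,0],[0,0,0]],
  [[0,0,0],[0,0,0]],
  [[0,0,0],[0,0,0]],
  [[0,0,0],[0,0,0]],
  [[0,0,0],[0,0,0]],
], claw=0.048, squeeze=60)

```text
t: 4.13
eef_pos: [599.5, -49.5, 145.9]
orientation: [0.325, 0.029, 0.945, -0.01]
force: [-5.7, 0.1, 5.9]
width: 53.3
grasp_force: 63.0
```

```bash
python3 -c "
from h import *
delta(TG,RG);s=bot.get_state();print(s['force'],s['grasp_force']);R,p=tool(s);np.savez('grasp.npz',R=R,p=p)
im=cams.snapshot('wrist')
cv2.imwrite('pics/w4.png',im[:,:,::-1])"
```

```text
t 4.13 q [-0.262, -0.044, 2.208, 0.369, 0.346, -2.079] p [599.5, -49.5, 145.9] w 53.3
shift m [-0.0001, 0.0022, 0.0004] turn [-0.08, -0.0, -0.07]
[-5.72556199  0.08548542  5.89912945] 62.98931815079413
```

View pics/w4.png

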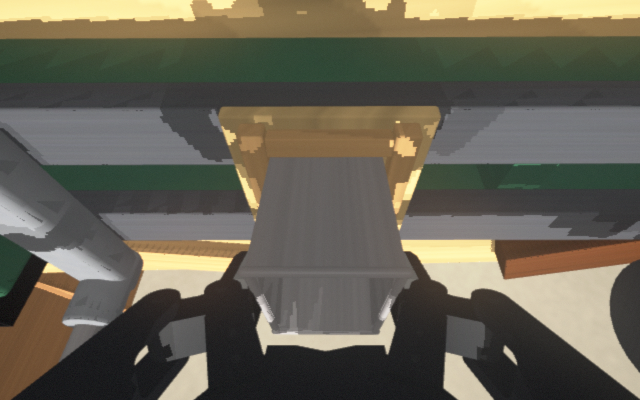

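```bash
cat > kin.py <<'E'
import numpy as np
from scipy.optimize import least_squares
from scipy.spatial.transform import Rotation as Ro
D=[([1.215,.2176,1.6146,0,1.3113,-.1122],[150.65,605.94,230.26]),([-0.325,-0.491,2.222,0.203,0.828,-1.924],[505.6,-48.8,295.7]),
([-0.139,-0.469,2.286,0.072,0.716,-1.693],[501.9,15.1,255.5]),([-0.29,-0.313,2.276,0.273,0.545,-1.987],[544.4,-45.3,217.3]),
([-0.262,-0.044,2.208,0.369,0.346,-2.079],[599.5,-49.5,145.9]),([0.729,-0.558,2.315,-0.506,0.985,-0.59],[349.0,240.6,267.3])]
def fk(q,k):
    a1,d1,L2,L3,L6,e,a3=k
    Y=lambda t:Ro.from_euler("y",t); Z=lambda t:Ro.from_euler("z",t)
    A=Z(q[0]); p=A.apply([a1,e,d1]); A=A*Y(q[1]); p=p+A.apply([0,0,L2]); A=A*Y(q[2]); p=p+A.apply([a3,0,L3])
    A=A*Z(q[3])*Y(q[4]); p=p+A.apply([0,0,L6]); A=A*Z(q[5]); return p,A
x0=[0,300,400,400,250,70,0]
r=least_squares(lambda k:np.concatenate([fk(q,k)[0]-p for q,p in D]+[0.02*(k-x0)]),x0)
K=r.x
OFF=Ro.from_euler("z",90,degrees=True)
LO=np.array([-2.75,-.78,.31,-1.13,.13,-2.58]);HI=np.array([2.75,2.1,2.55,4.27,2.63,2.58])
def ik(p,R,q0):
    "joints for a tool pose, from q0"
    def f(q):
        P,A=fk(q,K); return np.concatenate([(P-p)/100,2*(Ro.from_matrix(R).inv()*A*OFF).as_rotvec()])
    s=least_squares(f,np.clip(q0,LO+1e-3,HI-1e-3),bounds=(LO,HI)); return s.x,np.linalg.norm(s.fun)
E
python3 - <<'E'
from kin import *
print(K.round(1),r.fun.round(1))
from h import pose
for q,p in D[:5]: print(np.degrees((fk(q,K)[1]).as_rotvec()).round(1),end=' ')
A=fk(D[4][0],K)[1]; print((A.inv()*Ro.from_matrix(pose(38,-3.4))).as_euler("zyz",degrees=True))
E
```

```text
[  1.1 293.8 453.7 556.3 304.1  70.   60.6] [-0.2 -0.1  0.1  0.1 -0.1  0.2 -0.1 -0.1 -0.3  0.1  0.2 -0.2  0.1 -0.3
  0.2 -0.1  0.2 -0.1  0.  -0.1  1.1  3.1  1.1 -0.   1.2]
[ 1.108e+02 -1.417e+02  1.000e-01] [-104.2  111.1  -34.9] [-104.5  110.6  -34.9] [-102.5  109.   -37.5] [-102.5  109.   -37.5] [-9.87516064e+01  9.21351200e-02 -1.71319042e+02]
```

```bash
cat > plan.py <<'E'
from kin import *
from h import *
g=np.load('grasp.npz'); Rg,pg=g['R'],g['p']
RT=pose(0,YAW)@np.diag([-1,1,-1]) # tin orientation when seated
Tt=Rz.T@Rg; 
rim=np.array([593.5,-48,175]); org=rim-[0,0,70]
tcp_in_tin=Rz.T@(pg-org)
def tip(h,T): return Ro.from_euler("z",h,degrees=True).as_matrix()@Ro.from_euler("y",T,degrees=True).as_matrix()
def tool_for(h,T,pt_tin,pt_world):
    "tool pose putting tin point pt_tin at pt_world, heading h, tipped T"
    R=tip(h,T); o=np.array(pt_world)-R@np.array(pt_tin); return o+R@tcp_in_tin, R@Tt, o
E
python3 - <<'E'
from plan import *
rng=np.random.default_rng(0)
for h in range(-180,180,30):
    hd=np.array([np.cos(np.radians(h)),np.sin(np.radians(h)),0])
    out=[]
    for T in(60,105):
        p,R,o=tool_for(h,T,[40,0,70],np.array([408,-178,48])-hd*30)
        best=min((ik(p,R,rng.uniform(LO,HI)) for _ in range(25)),key=lambda s:s[1]); out.append((best[0].round(2).tolist(),round(best[1],3)))
    print(h,out)
E
```

```text
-180 [([-0.62, 0.02, 2.24, 0.4, 0.6, 0.65], np.float64(0.0)), ([-1.08, 0.18, 2.55, 1.84, 1.02, -1.13], np.float64(0.056))]
-150 [([-0.66, 0.05, 2.21, 0.51, 0.79, 0.05], np.float64(0.0)), ([-1.15, 0.31, 2.33, 1.28, 1.27, -1.05], np.float64(0.0))]
-120 [([-0.66, 0.1, 2.16, 0.46, 0.99, -0.42], np.float64(0.0)), ([-1.06, 0.47, 2.07, 0.91, 1.52, -1.06], np.float64(0.0))]
-90 [([-0.65, 0.14, 2.11, 0.33, 1.15, -0.82], np.float64(0.0)), ([-0.91, 0.6, 1.84, 0.61, 1.75, -1.15], np.float64(0.0))]
-60 [([-0.61, 0.17, 2.08, 0.17, 1.25, -1.21], np.float64(0.0)), ([-0.73, 0.69, 1.66, 0.3, 1.92, -1.34], np.float64(0.0))]
-30 [([-0.57, 0.19, 2.06, -0.02, 1.28, -1.6], np.float64(0.0)), ([-0.55, 0.73, 1.59, -0.03, 1.99, -1.59], np.float64(0.0))]
0 [([-0.52, 0.18, 2.07, -0.2, 1.24, -1.99], np.float64(0.0)), ([-0.38, 0.72, 1.62, -0.37, 1.93, -1.86], np.float64(0.0))]
30 [([-0.49, 0.16, 2.09, -0.36, 1.13, -2.39], np.float64(0.0)), ([-0.22, 0.64, 1.75, -0.69, 1.75, -2.05], np.float64(0.0))]
60 [([-0.41, 0.14, 2.15, -0.6, 0.95, -2.58], np.float64(0.253)), ([-0.09, 0.53, 1.96, -1.0, 1.49, -2.16], np.float64(0.0))]
90 [([-0.62, 0.02, 2.21, -0.22, 0.71, 2.58], np.float64(0.376)), ([-0.06, 0.34, 2.12, -1.13, 1.23, -2.38], np.float64(0.448))]
120 [([-0.52, 0.04, 2.23, -0.35, 0.57, 2.37], np.float64(0.0)), ([-0.17, 0.23, 2.47, 4.24, 0.92, -2.0], np.float64(0.0))]
150 [([-0.57, 0.02, 2.25, 0.04, 0.49, 1.49], np.float64(0.0)), ([-0.45, 0.22, 2.55, 3.37, 0.8, -1.7], np.float64(0.355))]
```

Run:
```python
from plan import *
print("glue", plane("top",[(470,207)],0).round(), plane("top",[(490,197)],160).round())
W=[(YAW,0,org+[0,0,25]),(YAW,10,np.array([490,-50,140])),(-60,38,np.array([465,-80,150])),(-120,40,np.array([455,-100,150]))]
q=bot.get_state()["joint_pos"]; pr=(pg,Rg)
L=[tool_for(h,T,[0,0,0],o) for h,T,o in W]
ex=np.array([423,-152,48.])
L+=[tool_for(-120,60,[40,0,70],ex+[0,0,20]),tool_for(-120,105,[40,0,70],ex),tool_for(-120,115,[40,0,70],ex)]
for p,R,o in L:
    rv=Ro.from_matrix(pr[1].T@R).as_rotvec()
    es=[]
    for s in np.linspace(.1,1,10):
        q,e=ik(pr[0]+s*(p-pr[0]),pr[1]@Ro.from_rotvec(rv*s).as_matrix(),q); es.append(e)
    print(p.round(),o.round(),q.round(2),"err",round(max(es),4),"turn",np.degrees(np.linalg.norm(rv)).round())
    pr=(p,R)
delta(L[0][0],L[0][1]);print(tcp_in_tin)
```

```text
glue [[ 441. -466.    0.]] [[ 447. -468.  160.]]
[600. -50. 171.] [594. -48. 130.] [-0.26 -0.09  2.19  0.32  0.4  -2.02] err 0.0 turn 0.0
[503. -52. 179.] [490. -50. 140.] [-0.31 -0.29  2.28  0.18  0.69 -1.94] err 0.0 turn 10.0
[ 479. -107.  178.] [465. -80. 150.] [-0.36 -0.02  1.97 -0.    1.19 -0.88] err 0.0 turn 63.0
[ 439. -126.  177.] [ 455. -100.  150.] [-0.46 -0.1   2.05  0.04  1.19  0.05] err 0.0 turn 60.0
[ 443. -115.   83.] [463. -82.  68.] [-0.66  0.06  2.16  0.45  1.03 -0.39] err 0.0 turn 20.0
[ 432. -135.   88.] [ 452. -102.  105.] [-1.06  0.47  2.07  0.91  1.52 -1.06] err 0.0 turn 45.0
[ 428. -141.   91.] [ 446. -112.  114.] [-1.1   0.59  2.02  0.96  1.64 -1.13] err 0.0 turn 10.0
t 4.18 q [-0.262, -0.044, 2.208, 0.369, 0.346, -2.079] p [599.5, -49.5, 145.8] w 53.1
shift m [-0.0154, -0.0001, -0.0197] turn [0.0, -0.0, 0.0]
[ 6.09508273 -1.16872842 40.85143028]
```

Call:
step_arm([
  [[-0.003,0,-0.004],[0,0,0]],
  [[-0.008,0,-0.01],[0,0,0]],
  [[-0.0154,0,-0.0197],[0,0,0]],
  [[-0.0154,0,-0.0197],[0,0,0]],
  [[-0.0154,0,-0.0197],[0,0,0]],
])

```text
t: 4.6
eef_pos: [599.3, -49.4, 170.2]
orientation: [0.325, 0.029, 0.945, -0.01]
force: [-0.2, 0.9, -1.8]
width: 53.2
grasp_force: 63.1
```

Run:
```python
from plan import *
s=bot.get_state(); print(s['force'].round(1),s['grasp_force'].round())
for h,T,o in((YAW,10,(490,-50,140)),(YAW,20,(480,-60,148))): delta(*tool_for(h,T,[0,0,0],o)[:2])
im=cams.snapshot('wrist');cv2.imwrite('pics/w5.png',im[:,:,::-1])
a=cv2.imread('pics/w4.png');b=im[:,:,::-1]
print("tin region change",cv2.absdiff(a[225:330,250:410],b[225:330,250:410]).mean())
```

```text
Traceback (most recent call last):
AttributeError: 'float' object has no attribute 'round'
```

Run:
```python
from plan import *
for h,T,o in((YAW,10,(490,-50,140)),(YAW,20,(480,-60,148))): delta(*tool_for(h,T,[0,0,0],o)[:2])
im=cams.snapshot('wrist');cv2.imwrite('pics/w5.png',im[:,:,::-1])
a=cv2.imread('pics/w4.png')
print("tin region change",cv2.absdiff(a[225:330,250:410],im[225:330,250:410,::-1]).mean())
```

```text
t 4.6 q [-0.262, -0.089, 2.194, 0.318, 0.402, -2.024] p [599.3, -49.4, 170.2] w 53.2
shift m [0.0701, -0.0084, -0.0661] turn [0.03, 9.94, -0.02]
t 4.6 q [-0.262, -0.089, 2.194, 0.318, 0.402, -2.024] p [599.3, -49.4, 170.2] w 53.2
shift m [0.0692, -0.019, -0.0718] turn [0.04, 19.94, -0.03]
tin region change 3.746924603174603
```

Call:
step_arm([
  [[0.01,-0.001,-0.01],[0,0,0]],
  [[0.025,-0.003,-0.025],[0,1,0]],
  [[0.042,-0.005,-0.04],[0,3,0]],
  [[0.058,-0.007,-0.055],[0,6,0]],
  [[0.07,-0.0084,-0.066],[0,10,0]],
  [[0.07,-0.0084,-0.066],[0,10,0]],
])

```text
t: 5.15
eef_pos: [502.0, -52.0, 178.8]
orientation: [0.24, 0.03, 0.97, -0.007]
force: [1.5, -1.0, -2.2]
width: 53.1
grasp_force: 63.7
```

Run:
```python
from plan import *
delta(*tool_for(-62,38,[0,0,0],(465,-75,150))[:2])
```

```text
t 5.15 q [-0.314, -0.288, 2.276, 0.184, 0.69, -1.937] p [502.0, -52.0, 178.8] w 53.1
shift m [0.0187, -0.0514, -0.0094] turn [14.26, 25.37, 57.34]
```

Call:
step_arm([
  [[0.002,-0.005,-0.001],[1.4,2.5,5.7]],
  [[0.004,-0.01,-0.002],[2.8,5,11.4]],
  [[0.006,-0.015,-0.003],[4.2,7.5,17.1]],
  [[0.008,-0.02,-0.004],[5.6,10,22.8]],
  [[0.01,-0.026,-0.005],[7.1,12.6,28.6]],
  [[0.012,-0.032,-0.006],[8.5,15.2,34.4]],
  [[0.0145,-0.038,-0.007],[10,17.7,40]],
  [[0.0165,-0.044,-0.008],[11.4,20.3,45.8]],
  [[0.0187,-0.0514,-0.0094],[12.8,22.8,51.6]],
  [[0.0187,-0.0514,-0.0094],[14.26,25.37,57.34]],
])

```text
t: 5.98
eef_pos: [479.3, -102.3, 176.9]
orientation: [-0.001, 0.517, 0.856, 0.0]
force: [-0.3, 0.8, -1.4]
width: 53.5
grasp_force: 63.6
```

Run:
```python
from plan import *
delta(*tool_for(-120,42,[0,0,0],(455,-100,150))[:2])
```

```text
t 5.98 q [-0.354, -0.017, 1.975, 0.001, 1.185, -0.838] p [479.3, -102.3, 176.9] w 53.5
shift m [-0.0027, -0.048, 0.0006] turn [-1.98, 3.63, 57.72]
```

Call:
step_arm([
  [[0,-0.006,0],[-0.2,0.4,6]],
  [[0,-0.012,0],[-0.4,0.8,12]],
  [[-0.001,-0.018,0],[-0.6,1.2,18]],
  [[-0.001,-0.024,0],[-0.8,1.6,24]],
  [[-0.001,-0.03,0],[-1,2,30]],
  [[-0.002,-0.036,0],[-1.2,2.4,36]],
  [[-0.002,-0.042,0],[-1.5,2.8,42]],
  [[-0.0027,-0.048,0.0006],[-1.7,3.2,48]],
  [[-0.0027,-0.048,0.0006],[-1.9,3.5,54]],
  [[-0.0027,-0.048,0.0006],[-1.98,3.63,57.72]],
])

```text
t: 6.82
eef_pos: [437.9, -126.8, 176.1]
orientation: [-0.017, 0.866, 0.499, 0.031]
force: [0.2, 0.4, -1.7]
width: 53.3
grasp_force: 63.6
```

Run:
```python
from plan import *
ex=np.array([423,-152,48.])
for T in(50,60,70): delta(*tool_for(-120,T,[40,0,70],ex+[0,0,10])[:2])
```

```text
t 6.82 q [-0.484, -0.106, 2.062, 0.076, 1.183, 0.013] p [437.9, -126.8, 176.1] w 53.3
shift m [0.007, -0.0016, 0.1117] turn [0.12, 7.97, -0.01]
t 6.82 q [-0.484, -0.106, 2.062, 0.076, 1.183, 0.013] p [437.9, -126.8, 176.1] w 53.3
shift m [0.0056, -0.0016, 0.104] turn [0.13, 17.97, -0.01]
t 6.82 q [-0.484, -0.106, 2.062, 0.076, 1.183, 0.013] p [437.9, -126.8, 176.1] w 53.3
shift m [0.0029, -0.0016, 0.0967] turn [0.15, 27.97, -0.02]
```

Call:
step_arm([
  [[0.001,0,0.01],[0,5,0]],
  [[0.003,0,0.022],[0,10,0]],
  [[0.004,-0.001,0.035],[0,15,0]],
  [[0.004,-0.001,0.048],[0,20,0]],
  [[0.003,-0.0016,0.062],[0,24,0]],
  [[0.003,-0.0016,0.077],[0.15,28,0]],
  [[0.003,-0.0016,0.09],[0.15,28,0]],
  [[0.003,-0.0016,0.0967],[0.15,28,0]],
  [[0.003,-0.0016,0.0967],[0.15,28,0]],
])

```text
t: 7.57
eef_pos: [440.0, -117.0, 78.8]
orientation: [-0.14, 0.832, 0.481, 0.237]
force: [-1.3, 0.1, -2.6]
width: 53.4
grasp_force: 63.7
```

Run:
```python
from plan import *
ex=np.array([423,-152,48.])
for T in(80,90,97,104): delta(*tool_for(-120,T,[40,0,70],ex)[:2])
im=cams.snapshot('top');cv2.imwrite('pics/t2.png',cv2.resize(im[140:290,290:500,::-1],None,fx=3.5,fy=3.5))
```

```text
t 7.57 q [-0.778, 0.118, 2.159, 0.606, 1.11, -0.599] p [440.0, -117.0, 78.8] w 53.4
shift m [-0.0049, 0.0016, -0.0002] turn [-0.3, 10.06, 0.01]
t 7.57 q [-0.778, 0.118, 2.159, 0.606, 1.11, -0.599] p [440.0, -117.0, 78.8] w 53.4
shift m [-0.0066, 0.0015, -0.0078] turn [-0.28, 20.06, -0.03]
t 7.57 q [-0.778, 0.118, 2.159, 0.606, 1.11, -0.599] p [440.0, -117.0, 78.8] w 53.4
shift m [-0.0085, 0.0015, -0.0129] turn [-0.28, 27.06, -0.06]
t 7.57 q [-0.778, 0.118, 2.159, 0.606, 1.11, -0.599] p [440.0, -117.0, 78.8] w 53.4
shift m [-0.0111, 0.0015, -0.0177] turn [-0.27, 34.06, -0.09]
```

View pics/t2.png

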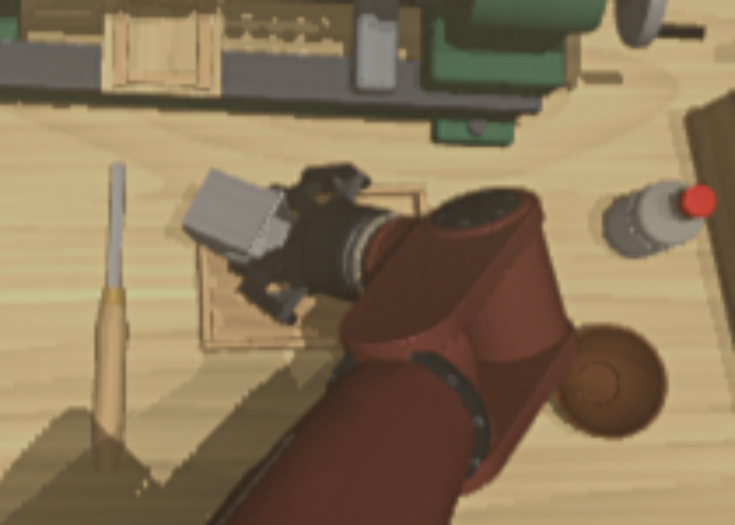

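The tin's mouth opens over the tray's back-left corner area and faces into the tray. The pocket is empty and the bystanders have not moved. I'll tip gradually.

Call:
step_arm([
  [[-0.003,0.001,0],[-0.2,5,0]],
  [[-0.0049,0.0016,-0.0002],[-0.3,10,0]],
  [[-0.0055,0.0016,-0.003],[-0.3,14,0]],
  [[-0.006,0.0016,-0.006],[-0.3,17.5,0]],
  [[-0.0066,0.0015,-0.0078],[-0.3,20,0]],
  [[-0.007,0.0015,-0.0095],[-0.3,22.5,0]],
  [[-0.0077,0.0015,-0.0113],[-0.3,25,0]],
  [[-0.0085,0.0015,-0.0129],[-0.3,27,0]],
  [[-0.0093,0.0015,-0.0145],[-0.3,29,0]],
  [[-0.01,0.0015,-0.016],[-0.3,31.5,0]],
])

```text
t: 8.45
eef_pos: [435.3, -134.6, 90.4]
orientation: [-0.261, 0.736, 0.427, 0.456]
force: [0.0, -0.4, -1.3]
width: 53.2
grasp_force: 63.7
```

Run:
```python
from plan import *
ex=np.array([423,-152,48.])
for T in(104,110): delta(*tool_for(-120,T,[40,0,70],ex)[:2])
```

```text
t 8.45 q [-1.039, 0.418, 2.079, 0.898, 1.476, -1.024] p [435.3, -134.6, 90.4] w 53.2
shift m [-0.0027, -0.0031, 0.0] turn [0.18, 2.66, 0.38]
t 8.45 q [-1.039, 0.418, 2.079, 0.898, 1.476, -1.024] p [435.3, -134.6, 90.4] w 53.2
shift m [-0.0029, -0.0031, -0.0047] turn [0.17, 8.66, 0.38]
```

Call:
step_arm([
  [[-0.002,-0.001,0.0],[0,2.5,0]],
  [[-0.0028,-0.002,-0.002],[0,5,0]],
  [[-0.0029,-0.003,-0.0035],[0,7,0]],
  [[-0.0029,-0.003,-0.0035],[0,7,0]],
  [[-0.0029,-0.003,-0.0035],[0,7,0]],
  [[-0.0029,-0.003,-0.0035],[0,7,0]],
  [[-0.0029,-0.003,-0.0035],[0,7,0]],
  [[-0.0029,-0.003,-0.0035],[0,7,0]],
  [[-0.0029,-0.003,-0.0035],[0,7,0]],
  [[-0.0029,-0.003,-0.0035],[0,7,0]],
])

```text
t: 9.28
eef_pos: [429.2, -135.3, 88.6]
orientation: [-0.288, 0.707, 0.409, 0.499]
force: [-0.1, 0.3, -1.5]
width: 53.4
grasp_force: 63.9
```

Run:
```python
from plan import *
a=cams.snapshot('side');b=cams.snapshot('wrist');R,p=tool(bot.get_state());np.savez('w6.npz',R=R,p=p)
print(bot.get_state()['force'].round(2))
a=cv2.resize(a[150:250,290:450,::-1],(640,400),interpolation=cv2.INTER_CUBIC)
cv2.imwrite('pics/p1.png',cv2.resize(np.vstack([a,b[:,:,::-1]]),(480,600)))
```

```text
[-0.33  0.44 -2.04]
```

View pics/p1.png

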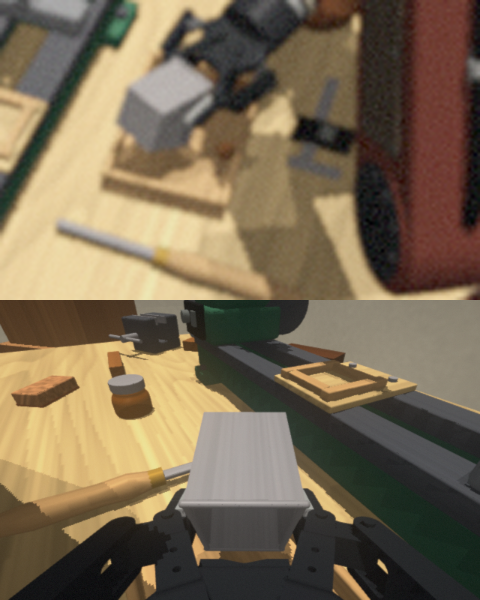

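The wrist view looks into a grey interior with no beads visible, and the side view shows brown spots in the tray near (235,145). I'll raise the tin, still tipped, for a clear look.

Run:
```python
from plan import *
delta(*tool_for(-120,110,[40,0,70],(450,-105,110.))[:2])
delta(*tool_for(-120,110,[40,0,70],(480,-60,170.))[:2])
```

```text
t 9.38 q [-1.078, 0.508, 2.058, 0.929, 1.56, -1.09] p [429.1, -135.3, 88.5] w 53.1
shift m [0.0773, 0.0019, 0.0282] turn [0.07, 1.57, 0.13]
t 9.38 q [-1.078, 0.508, 2.058, 0.929, 1.56, -1.09] p [429.1, -135.3, 88.5] w 53.1
shift m [0.1519, 0.0054, 0.059] turn [0.07, 1.57, 0.13]
```

Call:
step_arm([
  [[0.015,0,0.005],[0,1,0]],
  [[0.04,0.001,0.015],[0,1,0]],
  [[0.077,0.002,0.028],[0,1,0]],
  [[0.115,0.004,0.044],[0,1,0]],
  [[0.152,0.0054,0.059],[0,1,0]],
  [[0.152,0.0054,0.059],[0,1,0]],
])

```text
t: 9.88
eef_pos: [488.8, -43.0, 218.1]
orientation: [-0.291, 0.7, 0.41, 0.508]
force: [0.6, 0.5, -0.3]
width: 53.1
grasp_force: 63.8
```

Run:
```python
from plan import *
delta(*tool_for(-95,40,[0,0,0],(480,-50,180))[:2])
p,R,_=tool_for(-60,38,[0,0,0],(480,-50,170));
q=bot.get_state()['joint_pos']
for f in(lambda s:tool_for(-120+25*s,108-68*s,[0,0,0],(505+-25*s,-12-38*s,225-45*s)),lambda s:tool_for(-95+35*s,40,[0,0,0],(480,-50,180))):
  for s in(.25,.5,.75,1): p,R,_=f(s); q,e=ik(p,R,q); print(q.round(2),round(e,4))
```

```text
t 9.88 q [-0.86, 0.185, 2.141, 1.109, 1.585, -0.824] p [488.8, -43.0, 218.1] w 53.1
shift m [-0.0226, 0.0076, -0.0337] turn [16.22, -68.41, -20.57]
[-0.78  0.08  2.07  0.85  1.48 -0.67] 0.0
[-0.66  0.01  2.    0.59  1.41 -0.54] 0.0
[-0.51 -0.03  1.96  0.32  1.33 -0.4 ] 0.0
[-0.33 -0.07  1.96  0.04  1.26 -0.26] 0.0
[-0.33 -0.05  1.95  0.03  1.26 -0.41] 0.0
[-0.33 -0.04  1.93  0.03  1.26 -0.55] 0.0
[-0.32 -0.02  1.92  0.03  1.27 -0.7 ] 0.0
[-0.31 -0.01  1.91  0.02  1.27 -0.84] 0.0
```

Call:
step_arm([
  [[-0.0022,0.0007,-0.0033],[1.6,-6.8,-2]],
  [[-0.0044,0.0015,-0.0066],[3.2,-13.6,-4.1]],
  [[-0.0066,0.0022,-0.01],[4.8,-20.4,-6.1]],
  [[-0.009,0.003,-0.0133],[6.4,-27.2,-8.2]],
  [[-0.011,0.0037,-0.0166],[8,-34,-10.2]],
  [[-0.0133,0.0045,-0.02],[9.6,-40.8,-12.3]],
  [[-0.0155,0.0052,-0.0233],[11.3,-47.6,-14.3]],
  [[-0.0178,0.006,-0.0266],[12.9,-54.4,-16.4]],
  [[-0.02,0.0067,-0.03],[14.5,-61.2,-18.4]],
  [[-0.0226,0.0076,-0.0337],[16.2,-68.4,-20.6]],
])

```text
t: 10.72
eef_pos: [473.5, -83.1, 202.1]
orientation: [-0.021, 0.741, 0.67, 0.02]
force: [0.5, -0.7, -1.7]
width: 53.4
grasp_force: 63.9
```

Run:
```python
from plan import *
delta(*tool_for(-60,25,[0,0,0],(490,-45,160))[:2])
R,p=tool(bot.get_state())
im=cams.snapshot('top');b=cams.snapshot('wrist');s=cams.snapshot('side')
cv2.imwrite('pics/t3.png',np.vstack([np.hstack([cv2.resize(im[185:250,335:425,::-1],(400,290)),cv2.resize(s[160:230,310:400,::-1],(400,290))]),cv2.resize(b[:,:,::-1],(800,310))]))
```

```text
t 10.72 q [-0.355, -0.06, 1.967, 0.057, 1.255, -0.273] p [473.5, -83.1, 202.1] w 53.4
shift m [0.0199, 0.025, 0.0087] turn [-3.27, -15.89, -35.63]
```

View pics/t3.png

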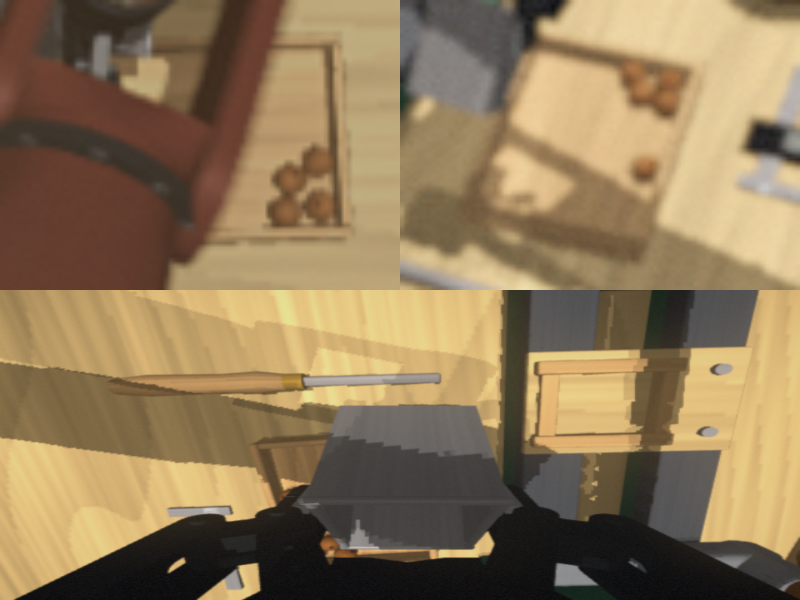

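All five beads are in the tray: the side crop shows four at (632,72), (660,72), (640,92) and (665,97), and a fifth at (643,168). Now to bring the tin back.

Run:
```python
from plan import *
delta(*tool_for(-45,30,[0,0,0],(485,-50,155))[:2])
```

```text
t 10.87 q [-0.355, -0.059, 1.969, 0.065, 1.255, -0.278] p [473.3, -80.9, 200.9] w 53.3
shift m [0.0138, 0.0278, 0.0143] turn [-2.16, -11.16, -50.58]
```

Call:
step_arm([
  [[0.001,0.002,0.001],[-0.2,-1.2,-5.5]],
  [[0.002,0.005,0.002],[-0.5,-2.4,-11]],
  [[0.004,0.008,0.004],[-0.7,-3.6,-16.5]],
  [[0.006,0.012,0.006],[-1,-4.8,-22]],
  [[0.008,0.016,0.008],[-1.2,-6,-27.5]],
  [[0.01,0.02,0.01],[-1.5,-7.2,-33]],
  [[0.012,0.024,0.012],[-1.7,-8.5,-38.5]],
  [[0.0138,0.0278,0.0143],[-2,-9.7,-44]],
  [[0.0138,0.0278,0.0143],[-2.16,-11.2,-50.6]],
  [[0.0138,0.0278,0.0143],[-2.16,-11.2,-50.6]],
])

```text
t: 11.7
eef_pos: [500.7, -71.5, 185.8]
orientation: [0.063, 0.384, 0.921, -0.028]
force: [0.0, 0.2, -1.2]
width: 53.7
grasp_force: 63.9
```

Run:
```python
from plan import *
delta(*tool_for(YAW,3,[0,0,0],(490,-50,142))[:2])
```

```text
t 11.7 q [-0.235, -0.062, 2.007, -0.086, 1.083, -0.98] p [500.7, -71.5, 185.8] w 53.7
shift m [0.0162, 0.0122, 0.001] turn [-15.59, -25.94, -39.17]
```

Call:
step_arm([
  [[0.002,0.001,0],[-1.9,-3.2,-4.9]],
  [[0.004,0.003,0],[-3.9,-6.5,-9.8]],
  [[0.006,0.004,0],[-5.8,-9.7,-14.7]],
  [[0.008,0.006,0],[-7.8,-13,-19.6]],
  [[0.01,0.008,0],[-9.7,-16.2,-24.5]],
  [[0.012,0.009,0.001],[-11.7,-19.5,-29.4]],
  [[0.014,0.011,0.001],[-13.6,-22.7,-34.3]],
  [[0.0162,0.0122,0.001],[-15.6,-25.9,-39.2]],
  [[0.0162,0.0122,0.001],[-15.6,-25.9,-39.2]],
  [[0.0162,0.0122,0.001],[-15.6,-25.9,-39.2]],
])

```text
t: 12.53
eef_pos: [498.2, -52.4, 182.1]
orientation: [0.301, 0.031, 0.953, -0.009]
force: [-0.7, 1.0, -1.5]
width: 53.2
grasp_force: 63.9
```

Run:
```python
from plan import *
delta(pg+[0,0,28],Rg)
```

```text
t 12.53 q [-0.343, -0.367, 2.365, 0.297, 0.571, -2.052] p [498.2, -52.4, 182.1] w 53.2
shift m [-0.0779, 0.0094, 0.0647] turn [-0.07, -3.0, -0.23]
```

Call:
step_arm([
  [[-0.01,0.001,0.008],[0,-1,0]],
  [[-0.025,0.003,0.021],[0,-2,0]],
  [[-0.042,0.005,0.035],[0,-3,-0.2]],
  [[-0.058,0.007,0.048],[-0.1,-3,-0.2]],
  [[-0.07,0.0085,0.058],[-0.1,-3,-0.2]],
  [[-0.0779,0.0094,0.0647],[-0.1,-3,-0.2]],
  [[-0.0779,0.0094,0.0647],[-0.1,-3,-0.2]],
  [[-0.0779,0.0094,0.0647],[-0.1,-3,-0.2]],
  [[-0.0779,0.0094,0.0647],[-0.1,-3,-0.2]],
])

```text
t: 13.28
eef_pos: [600.9, -48.7, 175.6]
orientation: [0.326, 0.027, 0.945, -0.011]
force: [0.1, 0.9, -1.1]
width: 53.6
grasp_force: 63.9
```

Run:
```python
from plan import *
delta(pg+[0,0,4],Rg)
im=cams.snapshot('wrist');a=cv2.imread('pics/w5.png')
print("tin region vs lifted",cv2.absdiff(a[225:330,250:410],im[225:330,250:410,::-1]).mean())
cv2.imwrite('pics/w7.png',im[:,:,::-1])
# tin/hand shift, near wall of the tin
f=lambda x:np.float32(cv2.cvtColor(x,cv2.COLOR_BGR2GRAY)[215:345,225:435])
print(cv2.phaseCorrelate(f(a),f(im[:,:,::-1].copy()),cv2.createHanningWindow((210,130),cv2.CV_32F)))
```

```text
t 13.28 q [-0.259, -0.096, 2.189, 0.31, 0.41, -2.018] p [600.9, -48.7, 175.6] w 53.6
shift m [0.017, -0.0009, 0.0194] turn [0.03, 0.11, 0.24]
tin region vs lifted 4.209404761904762
((-0.004697325087803961, 0.3053165450803448), 0.8093493499546548)
```

Call:
step_arm([
  [[0.003,-0.0009,0.001],[0,0.1,0.24]],
  [[0.006,-0.0009,0.006],[0,0.1,0.24]],
  [[0.01,-0.0009,0.011],[0,0.1,0.24]],
  [[0.0125,-0.0009,0.0142],[0,0.1,0.24]],
  [[0.0125,-0.0009,0.0142],[0,0.1,0.24]],
  [[0.0125,-0.0009,0.0142],[0,0.1,0.24]],
])

```text
t: 13.83
eef_pos: [600.1, -49.3, 156.4]
orientation: [0.326, 0.028, 0.945, -0.01]
force: [1.0, -0.1, -1.3]
width: 53.2
grasp_force: 63.9
```

Run:
```python
from plan import *
delta(pg,Rg)
s=bot.get_state();print(s['force'].round(1),s['eef_pos']-pg)
```

```text
t 13.83 q [-0.261, -0.063, 2.201, 0.347, 0.369, -2.056] p [600.1, -49.3, 156.4] w 53.2
shift m [0.007, -0.0003, 0.008] turn [0.03, 0.04, 0.09]
[ 1.  -0.1 -1.3] [ 0.61305263  0.2306764  10.59830588]
```

Call:
step_arm([
  [[0.0015,-0.0002,0.0017],[0,0,0.1]],
  [[0.003,-0.0003,0.0034],[0,0,0.1]],
  [[0.0045,-0.0003,0.0051],[0,0,0.1]],
  [[0.0056,-0.0003,0.0064],[0,0,0.1]],
  [[0.0062,-0.0003,0.0071],[0,0,0.1]],
  [[0.0062,-0.0003,0.0071],[0,0,0.1]],
  [[0.0062,-0.0003,0.0071],[0,0,0.1]],
])

```text
t: 14.42
eef_pos: [600.2, -49.7, 148.0]
orientation: [0.326, 0.029, 0.945, -0.01]
force: [0.0, 0.1, -1.6]
width: 53.3
grasp_force: 63.9
```

Run:
```python
from plan import *
delta(pg,Rg)
s=bot.get_state();print(s['force'].round(1),s['eef_pos']-pg)
```

```text
t 14.42 q [-0.262, -0.047, 2.207, 0.37, 0.348, -2.079] p [600.2, -49.7, 148.0] w 53.3
shift m [0.0019, 0.0001, 0.0012] turn [0.01, 0.12, 0.01]
[ 0.   0.1 -1.6] [ 0.68954305 -0.19047224  2.12929431]
```

Call:
step_arm([
  [[0.0008,0,0.0005],[0,0.1,0]],
  [[0.0014,0,0.0009],[0,0.1,0]],
  [[0.0019,0,0.0012],[0,0.1,0]],
  [[0.0019,0,0.0012],[0,0.1,0]],
])

```text
t: 14.75
eef_pos: [599.6, -49.7, 146.0]
orientation: [0.326, 0.029, 0.945, -0.01]
force: [0.1, -0.5, -0.9]
width: 53.6
grasp_force: 64.0
```

Run:
```python
from plan import *
delta(pg,Rg)
s=bot.get_state();print(s['force'].round(1),s['eef_pos']-pg)
```

```text
t 14.75 q [-0.262, -0.044, 2.208, 0.372, 0.345, -2.082] p [599.6, -49.7, 146.0] w 53.6
shift m [0.0002, 0.0002, 0.0001] turn [0.0, 0.05, 0.01]
[ 0.1 -0.5 -0.9] [ 0.05436009 -0.20520978  0.19750158]
```

Call:
step_arm([
  [[0.0003,0,0.0004],[0,0,0]],
  [[0.0006,0,0.0008],[0,0,0]],
  [[0.0006,0,0.0008],[0,0,0]],
])

```text
t: 15.0
eef_pos: [600.2, -49.9, 145.9]
orientation: [0.327, 0.029, 0.945, -0.01]
force: [-1.9, 0.6, 2.3]
width: 53.6
grasp_force: 64.6
```

Call:
step_arm([
  [[0,0,0],[0,0,0]],
  [[0,0,0],[0,0,0]],
], squeeze=20)

```text
t: 15.17
eef_pos: [600.1, -49.9, 145.9]
orientation: [0.326, 0.029, 0.945, -0.01]
force: [-1.8, -0.3, 4.5]
width: 53.1
grasp_force: 64.6
```

Call:
step_arm([
  [[0,0,0],[0,0,0]],
  [[0,0,0],[0,0,0]],
  [[0,0,0],[0,0,0]],
  [[0,0,0],[0,0,0]],
  [[0,0,0],[0,0,0]],
  [[0,0,0],[0,0,0]],
], claw=0.0854)

```text
t: 15.67
eef_pos: [599.4, -49.7, 144.7]
orientation: [0.326, 0.029, 0.945, -0.01]
force: [0.8, -0.3, -0.4]
width: 85.5
grasp_force: 0.0
```

Call:
step_arm([
  [[0,0,-0.01],[0,0,0]],
  [[0,0,-0.03],[0,0,0]],
  [[0,0,-0.055],[0,0,0]],
  [[0,0,-0.08],[0,0,0]],
  [[0,0,-0.09],[0,0,0]],
  [[0,0,-0.09],[0,0,0]],
  [[0,0,-0.09],[0,0,0]],
])

```text
t: 16.25
eef_pos: [544.4, -46.4, 216.6]
orientation: [0.327, 0.029, 0.945, -0.01]
force: [0.2, 0.2, -0.5]
width: 85.5
grasp_force: 0.0
```

Run:
```python
from plan import *
d=np.load('w3.npz'); delta(d['p'],d['R'])
im=cams.snapshot('wrist');s=cams.snapshot('side')
a=cv2.imread('pics/w3.png')
cv2.imwrite('pics/f1.png',np.vstack([cv2.resize(np.hstack([a[90:270,240:410],im[90:270,240:410,::-1]]),(680,360)),cv2.resize(s[150:220,250:410,::-1],(680,238))]))
```

```text
t 16.25 q [-0.294, -0.313, 2.278, 0.279, 0.542, -1.996] p [544.4, -46.4, 216.6] w 85.5
shift m [-0.0, 0.001, -0.0003] turn [-0.0, 0.16, 0.04]
```

View pics/f1.png

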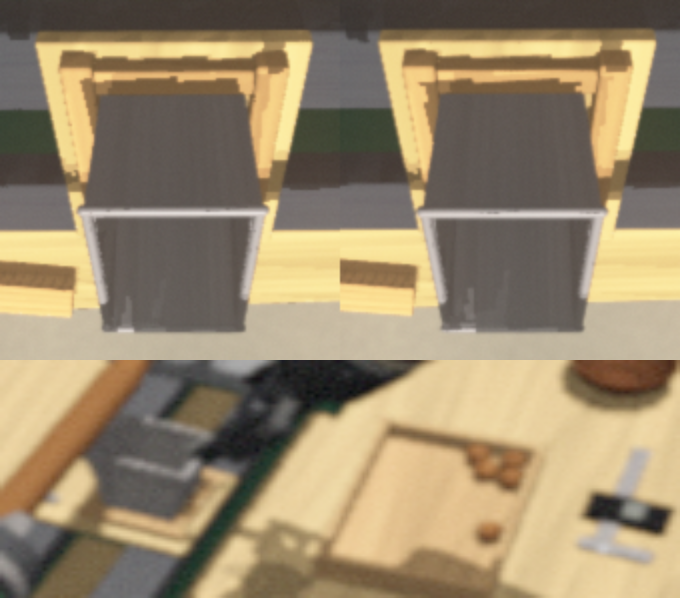

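The tin sits in the pocket as it did in the before view (left and right crops match), and all five beads lie in the tray around (495,465) and (488,530). The gripper is clear.

```bash
python3 -c "
from rig import bot
print(bot.close_job())"
```

```text
the job is handed in; nothing more can be done
None
```

All five beads are in the sorting tray, the tin is seated upright in its pocket as it started, and the job was handed in at about 16 s with the gripper clear.

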